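# Free the stuck pressure knob of a thermal cycler and slide its heated cover open

### The job

Open the thermal cycler so that the sample plate can be taken out. The pressure knob on top of its heated cover has stuck: break it loose anticlockwise with a short firm twist and back it off at least half a turn; then slide the cover all the way back to its end stops and let go, leaving the plate seated in its block.

Things in the scene. Friction and masses are not known exactly. Their poses are not given: they have to be found in the camera images.
- cycler: Compact white bench-top thermal cycler, fixed, 350 mm long, 200 mm wide, deck at height 120 mm. Origin on the table under its middle (front at x = -200, back at x = +150 mm); x runs from its control-panel front (facing the robot) to its back, y to its left, z up. The sample plate lies in its block at x = -75 mm, y = 0. End stops for the cover stand on the deck, front faces at x = +107 mm.
- cover (a joint): Position of the blue heated cover along the cycler's +x, m: 0 = fully forward over the plate (the start), 0.115 = fully back at the end stops. It slides on rails against 3 to 4 N of drag and stays where it is left. With the knob tight, the pressure plate's rim under the cover grips round the sample plate and the cover cannot slide (3 mm of play); it is clear once the knob is past about 2.2 rad.
- cover_front (a point): Front edge of the cover's small front lip, at mid-width, height 186 mm. The cover is a blue box with a white top panel, 130 mm long (x), 168 mm wide (y), its flat top at height 196 mm, moving mass about 1.3 kg; the knob stands at the middle of that top, 75 mm behind this point.
- knob (a joint): Angle of the pressure knob, rad: grows anticlockwise seen from above (loosening). 0 = tight (always the start). It is stuck: the resistance rises to about 0.5 N m at 0.1 rad, where it gives; it has died away by 0.3 rad, and from there the knob turns freely (0.03 N m) to a stop at 5.2. Half a turn is 3.14. It stays where it is left, and its height does not change.
- knob_grip (a point): Centre of the knob's grip bar, on the knob's upright axis, height 218 mm. The black knob is a disc 64 mm across and 8 mm thick on the cover's top, with one straight upright grip bar across its middle: 58 mm long, 13 mm thick, 28 mm high (height 204 to 232 mm). This point's x axis lies along the bar, y across it, z up. The knob rides with the cover. Pinch the bar from above across y.
- sample_plate: White 48-well sample plate, 80 x 60 x 16 mm, 0.05 kg, lying in the cycler's block (10 mm deep, 1 mm of play), hidden under the cover at the start; its top is at height 126 mm. Origin: centre of its underside; z up.

How it is judged:
On the way, in this order (a step that is already met when the one before it is completed fails the run):
1. the knob is broken loose and backed off about half a turn (value of joint knob above 2.7 rad), for 0.2 s.
2. the cover has been slid back to its end stops (within 7 mm) (value of joint cover above 0.108 m), for 0.2 s.
At the end, for the whole second after the job is handed in: The knob stands backed off by about half a turn or more (above 2.7 rad), the cover rests within 7 mm of its end stops, and the sample plate still lies seated in its block (within 6 mm and 0.06 rad of its start) (value of joint knob above 2.7 rad and value of joint cover above 0.108 m and velocity of joint cover below 0.01 m/s and distance of sample_plate from where it was at the start of the episode below 0.006 m and angle between sample_plate's own z axis and vertical below 0.06 rad); the robot touches nothing.
It fails at once if the sample plate is lifted or pushed out of its block (distance of sample_plate from where it was at the start of the episode above 0.012 m or angle between sample_plate's own z axis and vertical above 0.3 rad).
It also fails if it takes over 64 s, if anything falls off the work surface, if the arm or the gripper's body presses on something with over 40 N, if the wrist force passes 120 N, or if a joint passes its speed limit or range.

### The arm

A 7-joint arm with a two-finger parallel gripper is mounted at the origin on the work surface. World frame = base frame: x ahead of the robot, y to its left, z up, the work surface at z = 0. Lengths are in m, angles in rad, forces in N, time in s.
With the tool pointing down it reaches from about 0.425 to 0.95 m from the base axis. Payload 4.7 kg.
Tool frame: the origin (TCP) lies between the finger pads; the fingertips stand 25 mm ahead of it and the grasp point (between the pads) lies 6 mm ahead of it; z points along the fingers, y is the line along which they close (so a half turn about z gives the same grasp; the last joint's range is limited). The gripper opens to 87 mm and grips with 3 to 60 N. Pads are 19 mm wide; open, the fingers measure 117 mm over their backs; the gripper's body (75 mm by 190 mm) begins 51 mm behind the grasp point.
Start: joints at [1.185, 0.469, -0.049, 1.532, 0.024, 1.141, -0.082], TCP at [0.236, -0.632, 0.248] pointing down, gripper open.
Joint ranges: [-2.59, 2.59], [-0.33, 1.99], [-1.39, 1.29], [0.1, 2.45], [-1.04, 4.18], [0.21, 1.99], [-2.66, 2.66]. Speed limits (rad/s): [2.57, 2.57, 3.14, 3.14, 3.14, 3.14, 3.14].

### API

Orientations are given as a 3x3 rotation matrix whose columns are the frame's x, y, z axes.
In Python, from station import robot, imaging, close_job, models gives the robot as it stands.
- The arm moves only by the tool play_rows, never from a script. Its arguments are lists of equal length, an entry for each row: "gripper": the opening, from 0 (shut) to 1 (fully open); "dp": the shift along the tool's x, y, z in m, a list of three; "roll": the turn about the tool's z in rad. In form: {"gripper": [gripper, ...], "dp": [[dx, dy, dz], ...], "roll": [roll, ...]}. A call has 1 to 20 rows; each row is the pose to reach, as a shift and turn from the pose commanded when the call began, along the tool's axes at that moment; what a row does not reach only later rows make up. A row lasts 1/10 s, in which the tool goes at most 50 mm and 8.59 degrees, less where a joint would pass 70% of its speed; a pose out of reach is approached as far as the arm can. A call with a gripper value outside its range is refused whole. The fingers move at their own pace and stop on an object; "grip_force" is the grip in N (left out, the last holds). Time passes only in rows, so rows that repeat a pose let the fingers close. It gives the time, the measured TCP pose, the force, the opening and the grip force at its end, in the units of the state.
- robot.read_state(): the state, without advancing time (a new reading comes with each control period).
- imaging.snapshot(name): name is "side" or "top"; returns (picture, depth): 400x640x3 uint8, red, green, blue; 400x640 float32, m along the optical axis (not along the pixel's ray), 0 where there is no reading.
- imaging.camera_model(name): a dict with "camera_matrix" (3x3 intrinsics, pixels), "camera_from_world" (4x4, takes a point from world to camera coordinates). Camera axes: x right, y down, z forward; pixel columns grow to the right and rows downward; lengths in m; the calibration is good to about 2 mm. A picture is of the moment at which its call begins. camera_model takes no time and is no camera call.
- close_job(): hands the job in; it is judged then, once.
Trained networks look in the newest picture that a camera, given by its name, has taken for a name from the list of things; names that differ only in an ending like _2 or _b are one class to them, and where a whole thing is asked for, a point or a joint stands for the part that bears it (a point fixed in the world has none). Each returns a list of dicts, best first, with "conf" (0 to 1); they miss things now and then, are a little off and sometimes report something else, mostly with a low value. They report only what shows in the picture. A call takes as long as a camera call.
- models.find_in(camera, label): "at" ([column, row] in pixels, amid what is visible of it).
- models.cut_out(camera, label): "region" (400x640 bool, what is visible of it) and "at" ([column, row] in pixels, amid what is visible of it).
- models.tip_of(camera, label): "at" ([column, row] in pixels: a listed point, or the origin of a listed thing).
The state is a dict: "t": time; "joints": joint angles; "qd": joint speeds; "effort": joint torques, N m; "eef_pos": TCP position; "ee_rot": TCP orientation; "contact_force": force on the tool from outside, world axes, zero at the start; "moment": the same for the moment, N m; "finger_gap": finger opening in m; "grip_force": force on a finger pad.
Only numpy, scipy, OpenCV 4.12 (cv2) and the standard library are available. Lean on these libraries where they do the work, as an engineer would, in place of code of your own. Each camera call takes 0.05 s, during which the arm holds its last target. There are 200 camera calls.

## Working session

There is one attempt and no reset: what is moved stays moved. The work goes in short steps, Python scripts to look and compute and a tool call to move; the robot and the scene stay as the last step left them, time stands still between calls to the robot, and variables do not carry over. Pictures are saved under pics/ and viewed, at most 10 in all, crops included, and the job is handed in when it is done.

Besides the shell and the picture viewer there is one more tool, called after "Call:" as name(argument=value, ...), one argument or row to a line, values as JSON. play_rows: Moves the arm, as the interface text tells. Its arguments: {"type":"object","properties":{"gripper":{"type":"array"},"dp":{"type":"array"},"roll":{"type":"array"},"grip_force":{"type":"number"}},"required":["gripper","dp","roll"]}

```bash
mkdir -p pics
cat > h.py <<'E'
import numpy as np,cv2
from station import robot,imaging,models
def cam(n):
    m=imaging.camera_model(n);return np.array(m["camera_matrix"]),np.array(m["camera_from_world"])
def at_z(n,uv,z):
    K,T=cam(n);d=T[:3,:3].T@np.linalg.inv(K)@np.array([uv[0],uv[1],1.]);c=-T[:3,:3].T@T[:3,3]
    return c+d*(z-c[2])/d[2]
def cloud(n,depth):
    K,T=cam(n);v,u=np.mgrid[:400,:640];P=np.stack([u,v,np.ones_like(u)],-1)@np.linalg.inv(K).T*depth[...,None]
    return (P-T[:3,3])@T[:3,:3]
E
python3 - <<'E'
from h import *
np.set_printoptions(precision=4,suppress=True)
s=robot.read_state();print(s["t"],s["eef_pos"],s["ee_rot"])
for n in("side","top"):
    im,d=imaging.snapshot(n);cv2.imwrite(f"pics/{n}0.png",im[...,::-1])
    P=cloud(n,d)
    for l,z in(("knob_grip",.218),("cover_front",.186)):
        for r in models.tip_of(n,l)[:2]:print(n,l,r["conf"],r["at"],at_z(n,r["at"],z))
    m=(P[...,2]>.207)&(P[...,2]<.24)&(d>0)
    for r in models.cut_out(n,"knob_grip")[:1]:
        g=r["region"]&(P[...,2]>.215)&(P[...,2]<.245)&(d>0)
        q=P[g];print(n,"bar n",len(q),r["conf"],r["region"].sum())
        if len(q)>5:
            print(q.mean(0),q[:,2].max(),cv2.minAreaRect(q[:,:2].astype(np.float32)*1000))
            w,V=np.linalg.eigh(np.cov(q[:,:2].T));print(w**.5,V[:,1])
E
```

```text
0.0 [ 0.2356 -0.632   0.2465] [[ 0.937   0.3493 -0.0007]
 [ 0.3493 -0.937   0.0018]
 [-0.0001 -0.0019 -1.    ]]
side knob_grip 0.66 [300.6, 195.6] [0.4874 0.0598 0.218 ]
side cover_front 0.61 [347.9, 227.7] [0.415  0.0517 0.186 ]
side bar n 427 0.8 1361
[0.4895 0.0601 0.2266] 0.23215482197950799 ((492.6507263183594, 56.69471740722656), (13.079607009887695, 57.7690315246582), 64.04891204833984)
[0.0038 0.0176] [-0.9127  0.4087]
top knob_grip 0.82 [302.4, 203.6] [0.5001 0.0513 0.218 ]
top cover_front 0.85 [304.3, 258.6] [0.4183 0.0515 0.186 ]
top bar n 376 0.77 1340
[0.492  0.0526 0.2311] 0.2365370854591218 ((492.6843566894531, 53.23994064331055), (13.283648490905762, 56.92106246948242), 63.91472625732422)
[0.004  0.0162] [-0.8982  0.4396]
```

View pics/top0.png

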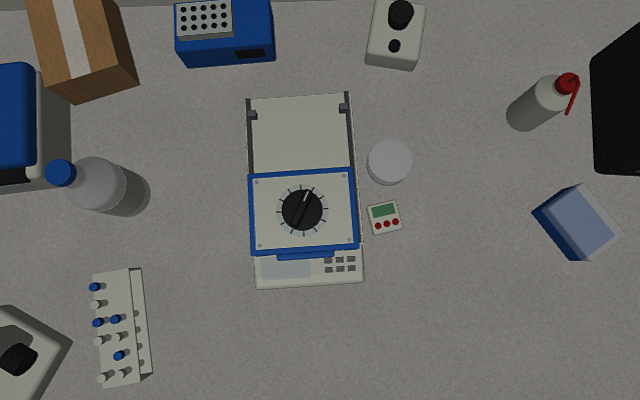

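View pics/side0.png

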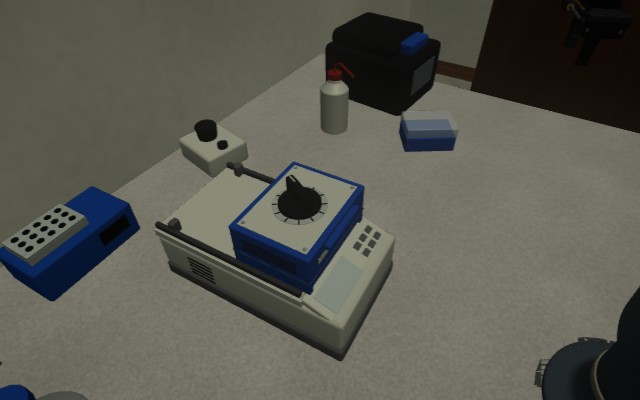

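Run:
```python
from h import *
im,d=imaging.snapshot("top");P=cloud("top",d)
# cover top panel orientation
m=(abs(P[...,2]-.196)<.006)&(d>0)&(abs(P[...,0]-.49)<.13)&(abs(P[...,1]-.05)<.15)
print(m.sum(),cv2.minAreaRect(P[m][:,:2].astype(np.float32)*1000))
```

```text
7862 ((488.36639404296875, 52.87203598022461), (139.7124786376953, 168.23883056640625), 2.8280680179595947)
```

The top view shows the knob at about (302,210) with its bar pointing up and to the right. The cover front lip is at about (304,256) and the deck behind the cover is empty. The side view shows the same. Estimates: knob centre (0.4925, 0.0545), bar yaw -0.45 rad, cycler yaw about +0.05 rad. Next I move above the knob.

Call:
play_rows(
  gripper=[1,1,1,1,1,1,1,1,1,1,1,1,1,1,1,1,1,1,1,1],
  dp=[
    [0,0,-0.08],
    [0,0,-0.08],
    [0.318,-0.182,-0.1],
    [0.318,-0.182,-0.1],
    [0.318,-0.182,-0.1],
    [0.318,-0.182,-0.1],
    [0.318,-0.182,-0.1],
    [0.318,-0.182,-0.1],
    [0.318,-0.182,-0.1],
    [0.48,-0.553,-0.06],
    [0.48,-0.553,-0.06],
    [0.48,-0.553,-0.06],
    [0.48,-0.553,-0.06],
    [0.48,-0.553,-0.06],
    [0.48,-0.553,-0.06],
    [0.48,-0.553,-0.06],
    [0.48,-0.553,-0.06],
    [0.48,-0.553,-0.06],
    [0.48,-0.553,-0.06],
    [0.48,-0.553,-0.06],
  ],
  roll=[0,0,0.81,0.81,0.81,0.81,0.81,0.81,0.81,0.81,0.81,0.81,0.81,0.81,0.81,0.81,0.81,0.81,0.81,0.81],
  grip_force=60,
)

```text
t: 2.45
eef_pos: [0.4924, 0.0532, 0.3076]
ee_rot: [[0.899, -0.437, 0.0], [-0.437, -0.899, -0.001], [0.0, 0.001, -1.0]]
contact_force: [0.2, -0.3, -0.2]
finger_gap: 0.0872
grip_force: 0.0
```

Run:
```python
from h import *
np.set_printoptions(precision=4,suppress=True)
s=robot.read_state();R=np.array(s["ee_rot"]);print(s["t"],s["eef_pos"],R[:,0],R[:,2],np.array(s["joints"]))
O=[]
for n in("side","top"):
    im,d=imaging.snapshot(n);O.append(im[...,::-1]);P=cloud(n,d)
    for r in models.tip_of(n,"knob_grip")[:1]:print(n,r["conf"],r["at"],at_z(n,r["at"],.218))
    K,T=cam(n);p=K@(T[:3,:3]@np.array(s["eef_pos"])+T[:3,3]);print("tcp px",p[:2]/p[2])
cv2.imwrite("pics/h1.png",cv2.resize(np.hstack([o[80:320,170:470] for o in O]),None,fx=1.3,fy=1.3))
```

```text
2.45 [0.4924 0.0532 0.3076] [ 0.8994 -0.437   0.0004] [ 0.0001 -0.0007 -1.    ] [ 0.1431  0.144  -0.3747  1.8518  0.0582  1.1564 -2.2746]
side 0.89 [304.3, 195.3] [0.4833 0.0566 0.218 ]
tcp px [297.0947 138.7484]
tcp px [296.7624 199.5148]
```

View pics/h1.png

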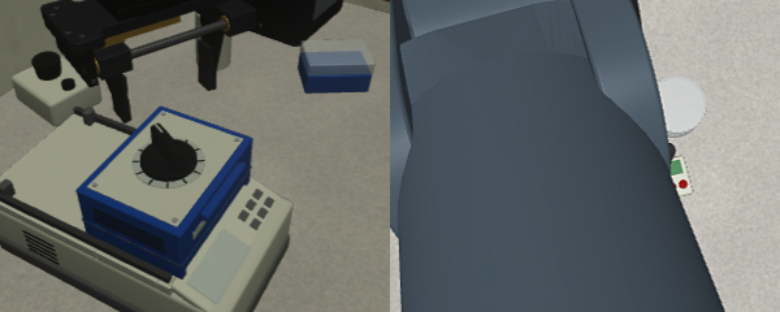

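The side view shows the open fingers straddling the knob bar, still above it. The top view is blocked by the arm. Next I go down and close gently.

Call:
play_rows(
  gripper=[1,1,1,1,0,0,0,0,0,0,0,0],
  dp=[
    [0,0,0.04],
    [0,0,0.0755],
    [0,0,0.0755],
    [0,0,0.0755],
    [0,0,0.0755],
    [0,0,0.0755],
    [0,0,0.0755],
    [0,0,0.0755],
    [0,0,0.0755],
    [0,0,0.0755],
    [0,0,0.0755],
    [0,0,0.0755],
  ],
  roll=[0,0,0,0,0,0,0,0,0,0,0,0],
  grip_force=10,
)

```text
t: 3.85
eef_pos: [0.4924, 0.0533, 0.232]
ee_rot: [[0.899, -0.438, -0.0], [-0.438, -0.899, -0.0], [-0.0, 0.0, -1.0]]
contact_force: [-0.1, 0.8, 0.1]
finger_gap: 0.0308
grip_force: 0.0
```

Call:
play_rows(
  gripper=[0,0,0,0,0,0],
  dp=[
    [0,0,0],
    [0,0,0],
    [0,0,0],
    [0,0,0],
    [0,0,0],
    [0,0,0],
  ],
  roll=[0,0,0,0,0,0],
  grip_force=10,
)

```text
t: 4.45
eef_pos: [0.4928, 0.0543, 0.2321]
ee_rot: [[0.899, -0.437, 0.001], [-0.437, -0.899, 0.001], [0.001, -0.002, -1.0]]
contact_force: [2.9, 4.7, -4.5]
finger_gap: 0.0132
grip_force: 10.0
```

Call:
play_rows(
  gripper=[0,0,0,0,0,0,0,0,0],
  dp=[
    [0,-0.0013,0],
    [0,-0.0013,0],
    [0,-0.0013,0],
    [0,-0.0013,0],
    [0,-0.0013,0],
    [0,-0.0013,0],
    [0,-0.0013,0],
    [0,-0.0013,0],
    [0,-0.0013,0],
  ],
  roll=[0,0,0,-0.15,-0.3,-0.45,-0.5,-0.5,-0.5],
  grip_force=60,
)

```text
t: 5.35
eef_pos: [0.4928, 0.0537, 0.2321]
ee_rot: [[0.999, 0.045, -0.001], [0.045, -0.999, -0.001], [-0.001, 0.001, -1.0]]
contact_force: [1.0, -0.5, -0.5]
finger_gap: 0.0125
grip_force: 60.0
```

Run:
```python
from h import *
s=robot.read_state();R=np.array(s["ee_rot"]);print(np.arctan2(R[1,0],R[0,0]),s["moment"],s["joints"],s["contact_force"])
im,d=imaging.snapshot("side");cv2.imwrite("pics/s2.png",cv2.resize(im[120:300,190:430,::-1],None,fx=2.5,fy=2.5))
```

```text
0.04487975969624392 [ 0.01808342 -0.07553548  0.01511087] [ 0.19127955  0.22490544 -0.44625541  1.94730285  0.11616941  0.99465264
 -1.83460617] [ 1.00959196 -0.47971298 -0.53692171]
```

View pics/s2.png

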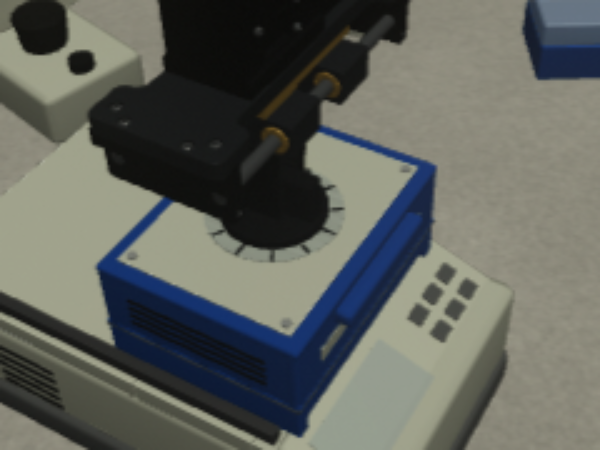

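The fingers still hold the bar, with the gap at 12.5 mm and the moment near zero, so the knob broke loose and turned with the gripper. I carry on turning.

Call:
play_rows(
  gripper=[0,0,0,0,0,0,0,0,0,0,0,0,0,0,0,0,0,0,0,0],
  dp=[
    [0,0,0],
    [0,0,0],
    [0,0,0],
    [0,0,0],
    [0,0,0],
    [0,0,0],
    [0,0,0],
    [0,0,0],
    [0,0,0],
    [0,0,0],
    [0,0,0],
    [0,0,0],
    [0,0,0],
    [0,0,0],
    [0,0,0],
    [0,0,0],
    [0,0,0],
    [0,0,0],
    [0,0,0],
    [0,0,0],
  ],
  roll=[-0.12,-0.25,-0.38,-0.5,-0.62,-0.75,-0.88,-1.0,-1.12,-1.25,-1.38,-1.5,-1.6,-1.7,-1.8,-1.9,-2.0,-2.0,-2.0,-2.0],
)

```text
t: 7.4
eef_pos: [0.4946, 0.0527, 0.2321]
ee_rot: [[-0.456, 0.89, 0.003], [0.89, 0.456, -0.002], [-0.003, 0.002, -1.0]]
contact_force: [5.1, -1.7, -3.5]
finger_gap: 0.0127
grip_force: 60.0
```

Call:
play_rows(
  gripper=[0,0,0,0,0,0,0,0,0,0,0,0,0,0],
  dp=[
    [0,0,0],
    [0,0,0],
    [0,0,0],
    [0,0,0],
    [0,0,0],
    [0,0,0],
    [0,0,0],
    [0,0,0],
    [0,0,0],
    [0,0,0],
    [0,0,0],
    [0,0,0],
    [0,0,0],
    [0,0,0],
  ],
  roll=[-0.12,-0.25,-0.38,-0.5,-0.62,-0.75,-0.88,-1.0,-1.1,-1.15,-1.15,-1.15,-1.15,-1.15],
)

```text
t: 8.8
eef_pos: [0.4952, 0.0539, 0.2321]
ee_rot: [[-0.999, -0.054, 0.005], [-0.054, 0.999, 0.001], [-0.005, 0.0, -1.0]]
contact_force: [7.4, 0.1, -6.9]
finger_gap: 0.0124
grip_force: 60.0
```

Run:
```python
from h import *
s=robot.read_state();R=np.array(s["ee_rot"]);print(np.arctan2(R[1,0],R[0,0]),s["moment"],s["joints"],s["contact_force"])
im,d=imaging.snapshot("side");cv2.imwrite("pics/s3.png",cv2.resize(im[120:300,190:430,::-1],None,fx=2.5,fy=2.5))
```

```text
-3.08798723087341 [ 0.26418723 -1.63229124  0.00294899] [ 0.64543158  0.3558074  -1.02580344  1.92474531  0.35213902  1.04903847
  1.09356255] [ 7.38272945  0.1092553  -6.89113813]
```

View pics/s3.png

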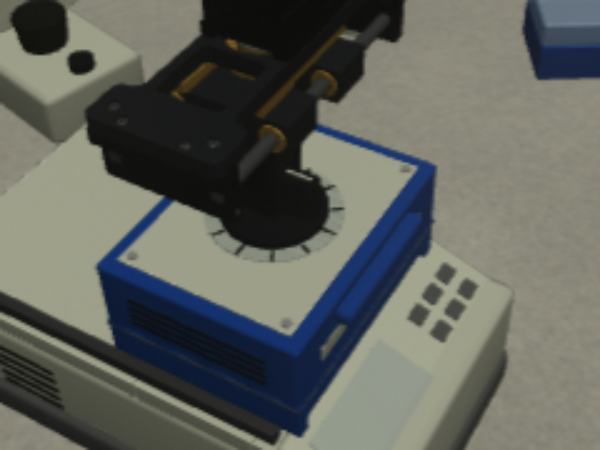

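The bar is still gripped after about 3.65 rad of turning. Tool x now points almost exactly along the cycler's -x, so I slide the cover back with -dx.

Call:
play_rows(
  gripper=[0,0,0,0,0,0,0,0],
  dp=[
    [-0.005,0,0],
    [-0.015,0,0],
    [-0.025,0,0],
    [-0.035,0,0],
    [-0.045,0,0],
    [-0.05,0,0],
    [-0.05,0,0],
    [-0.05,0,0],
  ],
  roll=[0,0,0,0,0,0,0,0],
)

```text
t: 9.65
eef_pos: [0.5446, 0.0564, 0.2321]
ee_rot: [[-0.999, -0.054, 0.003], [-0.054, 0.999, -0.0], [-0.003, -0.0, -1.0]]
contact_force: [2.9, -3.8, 0.0]
finger_gap: 0.0127
grip_force: 60.0
```

Run:
```python
from h import *
s=robot.read_state();R=np.array(s["ee_rot"]);print(np.arctan2(R[1,0],R[0,0]),s["moment"],s["joints"],s["contact_force"])
im,d=imaging.snapshot("side")
for r in models.tip_of("side","cover_front")[:1]:print(r["conf"],at_z("side",r["at"],.186))
```

```text
-3.087164541429891 [-0.81230667 -0.74559259  0.01280497] [ 0.56978882  0.44153021 -0.98072369  1.81949674  0.41198456  1.09787291
  1.06645766] [ 2.88751232e+00 -3.81173251e+00  3.77951037e-03]
0.87 [0.46787765 0.0549573  0.186     ]
```

Call:
play_rows(
  gripper=[0,0,0,0,0,0,0,0,0,0,0],
  dp=[
    [-0.008,0,0],
    [-0.018,0,0],
    [-0.028,0,0],
    [-0.038,0,0],
    [-0.048,0,0],
    [-0.054,0,0],
    [-0.059,0,0],
    [-0.064,0,0],
    [-0.067,0,0],
    [-0.067,0,0],
    [-0.067,0,0],
  ],
  roll=[0,0,0,0,0,0,0,0,0,0,0],
)

```text
t: 10.85
eef_pos: [0.6102, 0.0597, 0.2321]
ee_rot: [[-0.999, -0.054, 0.001], [-0.054, 0.999, -0.002], [-0.001, -0.002, -1.0]]
contact_force: [-0.6, -5.2, 3.4]
finger_gap: 0.0126
grip_force: 60.0
```

Call:
play_rows(
  gripper=[0,0,0,0,0],
  dp=[
    [-0.002,0,0],
    [-0.004,0,0],
    [-0.006,0,0],
    [-0.006,0,0],
    [-0.006,0,0],
  ],
  roll=[0,0,0,0,0],
)

```text
t: 11.35
eef_pos: [0.6108, 0.0598, 0.232]
ee_rot: [[-0.998, -0.055, -0.012], [-0.055, 0.998, -0.006], [0.012, -0.005, -1.0]]
contact_force: [-17.3, -8.9, 13.1]
finger_gap: 0.0123
grip_force: 60.0
```

Call:
play_rows(
  gripper=[0,0,0.5,1,1,1,1,1,1,1],
  dp=[
    [0.004,0,0],
    [0.004,0,0],
    [0.004,0,0],
    [0.004,0,0],
    [0.004,0,0],
    [0.004,0,0],
    [0.004,0,0],
    [0.004,0,-0.03],
    [0.004,0,-0.07],
    [0.004,0,-0.11],
  ],
  roll=[0,0,0,0,0,0,0,0,0,0],
)

```text
t: 12.35
eef_pos: [0.6115, 0.0613, 0.343]
ee_rot: [[-0.998, -0.056, -0.001], [-0.056, 0.998, 0.0], [0.001, 0.001, -1.0]]
contact_force: [0.7, -0.2, 0.4]
finger_gap: 0.0684
grip_force: 0.0
```

Call:
play_rows(
  gripper=[1,1,1,1,1,1,1,1,1,1],
  dp=[
    [0,-0.05,0],
    [0,-0.1,0],
    [0,-0.15,0],
    [0,-0.2,0],
    [0,-0.25,0],
    [0,-0.3,0],
    [0,-0.3,0],
    [0,-0.3,0],
    [0,-0.3,0],
    [0,-0.3,0],
  ],
  roll=[0,0,0,0,0,0,0,0,0,0],
)

```text
t: 13.35
eef_pos: [0.6287, -0.2361, 0.3425]
ee_rot: [[-0.998, -0.059, 0.001], [-0.059, 0.998, 0.0], [-0.001, 0.0, -1.0]]
contact_force: [0.5, -0.5, 0.7]
finger_gap: 0.0867
grip_force: 0.0
```

Run:
```python
from h import *
np.set_printoptions(precision=4,suppress=True)
s=robot.read_state();print(s["t"],s["eef_pos"],s["contact_force"])
O=[]
for n in("side","top"):
    im,d=imaging.snapshot(n);O.append(im[...,::-1])
    for l,z in(("knob_grip",.218),("cover_front",.186),("sample_plate",.126)):
        for r in models.tip_of(n,l)[:1]:print(n,l,r["conf"],at_z(n,r["at"],z))
cv2.imwrite("pics/e.png",cv2.resize(np.hstack([o[80:320,170:470] for o in O]),None,fx=1.3,fy=1.3))
```

```text
13.35 [ 0.6287 -0.2361  0.3425] [ 0.5099 -0.4715  0.6549]
side knob_grip 0.82 [0.6007 0.0612 0.218 ]
side cover_front 0.86 [0.5323 0.0597 0.186 ]
side sample_plate 0.84 [0.4861 0.061  0.126 ]
top knob_grip 0.58 [0.6162 0.0634 0.218 ]
top cover_front 0.58 [0.5326 0.0589 0.186 ]
top sample_plate 0.64 [0.4971 0.051  0.126 ]
```

View pics/e.png

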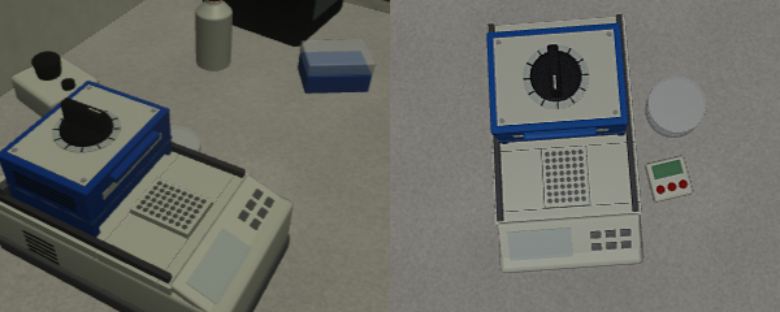

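The picture shows the cover fully back, with its lip about 115 mm from the start. The knob's white mark now points to the front, at about (556,85), the plate sits in its block near (565,178), and the arm is clear. I hand the job in.

```bash
python3 -c "
from station import close_job
print(close_job())"
```

```text
the job is handed in; nothing more can be done
None
```

The job is handed in, though it returned no verdict: the knob was broken loose and backed off about 3.6 rad, the cover slid back to its end stops and was released, and the plate looks still seated in its block with the arm clear.

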